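# Cull the broken okey tile, then find how the spare-tile tin unscrews

### The job

One of the four okey tiles lying on the marble is broken short: put it in the steel saucer and let go of it, leaving the whole tiles and everything else where they are. Then open the spare-tile tin: nobody remembers whether its twist cap loosens clockwise or anticlockwise, so feel it both ways without wrenching it, turn it the way it goes and lift it off. Finish while still holding the cap, level and still, well clear above the tin (a good 8 cm or so above its seat), so that I can reach in.

Things in the scene. Friction and masses are not known exactly. Their poses are not given: they have to be found in the camera images.
- broken_center (a point): The broken okey tile: ivory plastic, 12 mm thick, lying flat in one of four places. Point: centre of its main piece, 6 mm above the marble. Main piece: 26 mm wide (its y, pinch it across this) and only 16 mm long (its x); on the +x side a jagged remnant, 12 mm wide (y 1 to 13 mm), sticks out 6 mm further, so it is 22 mm long at most. z up
- tile1_center (a point): Whole okey tile number 1: ivory plastic, 36 mm long (its x), 26 mm wide (its y), 12 mm thick, lying flat. Point: its centre, 6 mm above the marble. To be left alone
- tile2_center (a point): Whole okey tile number 2: ivory plastic, 36 mm long (its x), 26 mm wide (its y), 12 mm thick, lying flat. Point: its centre, 6 mm above the marble. To be left alone
- tile3_center (a point): Whole okey tile number 3: ivory plastic, 36 mm long (its x), 26 mm wide (its y), 12 mm thick, lying flat. Point: its centre, 6 mm above the marble. To be left alone
- saucer_in (a point): Round shallow stainless steel saucer standing loose on the marble, rim radius 65 mm, rim 16 mm above the marble. Point: centre of its inner floor, about 4 mm above the marble. z up
- tin_rim (a point): The spare-tile tin: round stainless steel tin, 72 mm across and 60 mm high, screwed down to the marble, upright. Point: centre of its mouth, in the plane of its rim, 60 mm above the marble. z up
- cap_grip (a point): Twist cap of the tin, stainless steel, about 0.18 kg: a disc 72 mm across, 8 mm thick, lying on the rim, with an upright grip bar 52 mm long (its x), 14 mm thick (its y, pinch across this), 24 mm high. Point: centre of the grip bar, on the cap's axis, 20 mm above the rim when seated (bar top 92 mm above the marble, bar foot 68 mm). z up along the axis
- broken: The same broken tile; origin under it, on the marble, 2 mm towards its +x from the point broken_center
- cap: Same cap, a loose part; origin 20 mm below cap_grip. A 19 mm deep plug with three lugs locks it in the tin (2.5 mm of play). It turns easily one way, and at 60 degrees from its starting yaw (52 to 66 will do, then a stop) lifts straight out; the other way it meets a hard stop after 3 to 9 degrees. Which way loosens differs each time, hidden from view
- tin: The same tin; origin at the centre of its underside. Its axes are turned like the cap's at the start, to within 0.04 rad. A trial turn of about 15 degrees is enough to feel the hard stop; the cap turns freely if that is the loosening way (hardly any torque, under 0.3 N m)
- teapot: Bystander: small copper teapot, about 94 mm across the belly, 100 mm high, spout and handle reach 78 mm either way along its y. Origin under its centre. To be left alone
- rack: Bystander: red plastic tile rack, 220 mm long (its y), 60 mm deep, 46 mm high. Origin under its centre. To be left alone
- tongs: Bystander: brass sugar tongs lying flat, 112 mm long (its y), 30 mm wide, 8 mm high. Origin under its middle. To be left alone
Mind the look-alikes: they are no part of the job. What is shaped like the broken but orange or purple is not meant.

How it is judged:
By the outcome, as a careful person would: the job done as asked, in the order asked, and still so for the second after the job is handed in, while the arm keeps its last pose, push and grip.
It also fails if it takes over 51 s, if anything falls off the work surface, if the arm or the gripper's body presses on something with over 40 N, if the wrist force passes 120 N, or if a joint passes its speed limit or range.

### The arm

A 7-joint arm with a two-finger parallel gripper is mounted at the origin on the work surface. World frame = base frame: x ahead of the robot, y to its left, z up, the work surface at z = 0. Lengths are in m, angles in rad, forces in N, time in s.
With the tool pointing down it reaches from about 0.4 to 0.85 m from the base axis. Payload 4.5 kg.
Tool frame: the origin (TCP) lies between the finger pads; the fingertips stand 19 mm ahead of it and the grasp point (between the pads) is the TCP (r.tips_ahead is the distance from the TCP to the fingertips, in m); z points along the fingers, y is the line along which they close (so a half turn about z gives the same grasp; the last joint's range is limited). The gripper opens to 88 mm and grips with 3 to 60 N. Pads are 18 mm wide; open, the fingers measure 123 mm over their backs; the gripper's body (75 mm by 187 mm) begins 45 mm behind the grasp point.
Start: joints at [-1.309, 0.689, -0.195, 1.565, 0.157, 0.902, -0.215], TCP at [0.141, 0.609, 0.258] pointing down, gripper open.
Joint ranges: [-3.01, 3.01], [-0.46, 2.08], [-1.47, 1.51], [0.13, 2.56], [-1, 4.14], [0.04, 2.09], [-2.66, 2.66]. Speed limits (rad/s): [2.57, 2.57, 3.14, 3.14, 3.14, 3.14, 3.14].

### API

Orientations are given as a unit quaternion [x, y, z, w].
In Python, from plant import r, cams, models gives the robot as it stands. The module is installed in compiled form; this text tells all that it offers.
- The arm moves only by the tool jog_arm, never from a script. Its arguments are lists of equal length, an entry for each row: "turn": the turn, a rotation vector about the tool's x, y, z in rad, a list of three; "translation": the shift along the tool's x, y, z in m, a list of three; "grip": the closure, from 0 (fully open) to 1 (shut). In form: {"turn": [[ax, ay, az], ...], "translation": [[tx, ty, tz], ...], "grip": [grip, ...]}. A call has 1 to 20 rows; each row is the pose to reach, as a shift and turn from the pose commanded when the call began, along the tool's axes at that moment; what a row does not reach only later rows make up. A row lasts 1/8 s, in which the tool goes at most 62.5 mm and 10.7 degrees, less where a joint would pass 70% of its speed; a pose out of reach is approached as far as the arm can. A call with a gripper value outside its range is refused whole. The fingers move at their own pace and stop on an object; "force" is the grip in N (left out, the last holds). Time passes only in rows, so rows that repeat a pose let the fingers close. It gives the time, the measured TCP pose, the force, the opening and the grip force at its end, in the units of the state.
- r.get_state(): the state, without advancing time (a new reading comes with each control period).
- cams.snapshot(name): name is "side" or "top" or "wrist"; returns the picture (420x560x3 uint8, red, green, blue); there is no depth.
- cams.camera_params(name): a dict with "fx", "fy", "cx", "cy" (pixels), "eye" and "orientation" of the camera in the world. Camera axes: x right, y up, looking along -z (the intrinsics and any distortion apply to the point x, -y, -z); pixel columns grow to the right and rows downward; lengths in m; the calibration is good to about 2 mm. A picture is of the moment at which its call begins: read the wrist's pose just before it. camera_params takes no time and is no camera call; for the wrist camera it gives the pose at the moment of the call.
- r.finish_job(): hands the job in; it is judged then, once.
Trained networks look in the newest picture that a camera, given by its name, has taken for a name from the list of things; names that differ only in an ending like _2 or _b are one class to them, and where a whole thing is asked for, a point or a joint stands for the part that bears it (a point fixed in the world has none). Each returns a list of dicts, best first, with "p" (0 to 1); they miss things now and then, are a little off and sometimes report something else, mostly with a low value. They report only what shows in the picture. A call takes as long as a camera call. They do not tell look-alikes from the thing itself.
- models.find_in(camera, name): "position" ([x, y, z] in m, in world coordinates, good to about 4 mm: the middle of the surface that is visible of it).
- models.masks_of(camera, name): "pixels" (420x560 bool, what is visible of it).
- models.place_of(camera, name): "position" ([x, y, z] in m, in world coordinates, good to about 4 mm: a listed point, or the origin of a listed thing).
The state is a dict: "clock": time; "q": joint angles; "qd": joint speeds; "joint_torque": joint torques, N m; "tool_pos": TCP position; "eef_rot": TCP orientation; "contact_force": force on the tool from outside, world axes, zero at the start; "moment": the same for the moment, N m; "opening": opening from 0.0 (shut) to 1.0 (fully open); "finger_force": force on a finger pad.
Only numpy, scipy, OpenCV 4.12 (cv2) and the standard library are available. Lean on these libraries where they do the work, as an engineer would, in place of code of your own. Each camera call takes 0.05 s, during which the arm holds its last target. There are 200 camera calls.

## Working session

There is one attempt and no reset: what is moved stays moved. The work goes in short steps, Python scripts to look and compute and a tool call to move; the robot and the scene stay as the last step left them, time stands still between calls to the robot, and variables do not carry over. Pictures are saved under pics/ and viewed, at most 10 in all, crops included, and the job is handed in when it is done.

Besides the shell and the picture viewer there is one more tool, called after ">>>" in YAML: its name, and indented under it one key for each argument. jog_arm: Moves the arm, as the interface text tells. Its arguments: {"type":"object","properties":{"turn":{"type":"array"},"translation":{"type":"array"},"grip":{"type":"array"},"force":{"type":"number"}},"required":["turn","translation","grip"]}

```bash
mkdir -p pics; cat > h.py <<'E'
import numpy as np, cv2
from scipy.spatial.transform import Rotation as R
from plant import r, cams, models
def ray(cam,u,v,p=None):
    p=p or cams.camera_params(cam)
    d=np.array([(u-p['cx'])/p['fx'],-(v-p['cy'])/p['fy'],-1.0])
    return np.array(p['eye']),R.from_quat(p['orientation']).apply(d)
def onz(cam,u,v,z,p=None):
    e,d=ray(cam,u,v,p); return e+d*(z-e[2])/d[2]
def pix(cam,P,p=None):
    p=p or cams.camera_params(cam)
    c=R.from_quat(p['orientation']).inv().apply(np.array(P)-p['eye'])
    return np.array([p['cx']+p['fx']*c[...,0]/-c[...,2],p['cy']-p['fy']*c[...,1]/-c[...,2]]).T
def save(cam,name):
    im=cams.snapshot(cam); cv2.imwrite(f'pics/{name}.png',im[...,::-1]); return im
E
python3 - <<'E'
from h import *
np.set_printoptions(precision=3,suppress=True)
s=r.get_state(); print({k:np.round(v,3) for k,v in s.items()})
a=save('top','top0'); b=save('side','side0')
for c in ('top','side'):
  p=cams.camera_params(c); print(c,{k:np.round(v,3) if not isinstance(v,str) else v for k,v in p.items()})
  for n in ('broken_center','tile1_center','saucer_in','tin_rim','cap_grip','teapot','rack','tongs'):
    for d in models.place_of(c,n)[:5]:
      print(c,n,round(d['p'],2),np.array(d['position']),pix(c,d['position']))
E
```

```text
{'clock': np.float64(0.0), 'q': array([-1.309,  0.69 , -0.195,  1.566,  0.157,  0.902, -0.215]), 'qd': array([-0.   , -0.   ,  0.001,  0.   , -0.   ,  0.002,  0.001]), 'joint_torque': array([  0.   , -52.756,  -1.267, -15.343,  -0.053,   0.006,   0.   ]), 'tool_pos': array([0.141, 0.608, 0.257]), 'eef_rot': array([ 0.114,  0.994, -0.001, -0.   ]), 'contact_force': array([0.058, 0.043, 1.478]), 'moment': array([0.013, 0.013, 0.008]), 'finger_force': np.float64(0.0), 'opening': np.float64(0.995)}
top {'fx': np.float64(462.985), 'fy': np.float64(462.985), 'cx': np.float64(279.489), 'cy': np.float64(207.773), 'eye': array([0.509, 0.012, 0.996]), 'orientation': array([-0.032,  0.042,  0.708, -0.704])}
top broken_center 0.55 [ 0.552 -0.097  0.008] [324.642 235.916]
top broken_center 0.44 [ 0.625 -0.074  0.008] [313.185 201.921]
top broken_center 0.41 [ 0.608 -0.144  0.008] [346.058 209.58 ]
top tile1_center 0.72 [0.515 0.154 0.079] [201.303 253.778]
top tile1_center 0.51 [0.456 0.009 0.009] [275.441 281.601]
top saucer_in 0.64 [ 0.484 -0.282  0.004] [411.671 267.248]
top tin_rim 0.54 [ 0.4
[... 600 characters left out ...]
_center 0.56 [ 0.627 -0.074  0.009] [296.686 253.477]
side broken_center 0.47 [ 0.55  -0.091  0.006] [272.57  281.465]
side broken_center 0.41 [0.631 0.029 0.003] [260.764 227.724]
side tile1_center 0.73 [0.455 0.006 0.01 ] [194.202 276.401]
side saucer_in 0.89 [ 0.486 -0.276  0.002] [330.206 380.07 ]
side tin_rim 0.62 [0.513 0.159 0.064] [169.966 197.78 ]
side cap_grip 0.82 [0.512 0.156 0.078] [169.058 192.567]
side cap_grip 0.25 [ 0.556 -0.094  0.002] [276.432 281.997]
side teapot 0.85 [ 0.745 -0.044  0.   ] [326.208 221.453]
side rack 0.61 [0.693 0.285 0.002] [208.262 163.923]
side tongs 0.92 [ 0.723 -0.245  0.   ] [404.662 282.327]
side tongs 0.26 [ 0.557 -0.096 -0.001] [277.187 283.498]
```

View pics/top0.png

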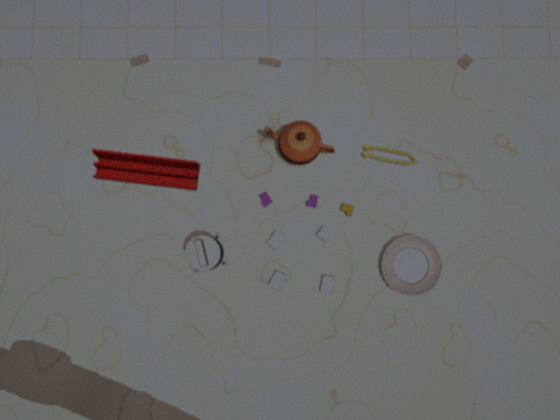

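View pics/side0.png

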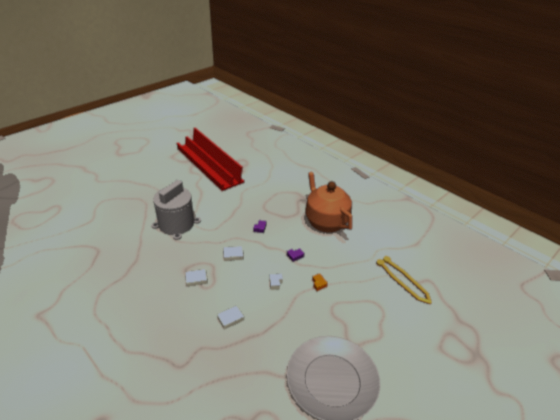

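The top view shows four ivory tiles at pixels (276,240), (322,234), (277,280) and (327,283). The short one is at (322,234), about (0.553, -0.096) in world. The orange and purple pieces are the look-alikes. The tin is at (205,252) and the saucer at (411,265). I'll go above the broken tile for a close look.

>>> jog_arm:
  turn:
    - [0,0,0]
    - [0,0,0]
    - [0,0,0]
    - [0,0,0]
    - [0,0,0]
    - [0,0,0]
    - [0,0,0]
    - [0,0,0]
    - [0,0,0]
    - [0,0,0]
    - [0,0,0]
    - [0,0,0]
    - [0,0,0]
    - [0,0,0]
    - [0,0,0]
    - [0,0,0]
    - [0,0,0]
    - [0,0,0]
  translation:
    - [-0.04,-0.042,0]
    - [-0.08,-0.084,0]
    - [-0.12,-0.126,0]
    - [-0.16,-0.168,0]
    - [-0.2,-0.21,0]
    - [-0.24,-0.252,0]
    - [-0.28,-0.294,0]
    - [-0.32,-0.336,0.01]
    - [-0.36,-0.378,0.02]
    - [-0.4,-0.42,0.03]
    - [-0.44,-0.462,0.04]
    - [-0.48,-0.504,0.04]
    - [-0.52,-0.546,0.04]
    - [-0.56,-0.59,0.04]
    - [-0.56,-0.59,0.04]
    - [-0.56,-0.59,0.04]
    - [-0.56,-0.59,0.04]
    - [-0.56,-0.59,0.04]
  grip: [0,0,0,0,0,0,0,0,0,0,0,0,0,0,0,0,0,0]

```text
clock: 3.15
tool_pos: [0.5531, -0.0909, 0.2179]
eef_rot: [0.112, 0.994, 0.0, -0.0]
contact_force: [-0.1, 0.3, 0.1]
opening: 0.999
finger_force: 0.0
```

```bash
python3 - <<'E'
from h import *
np.set_printoptions(precision=3,suppress=True)
s=r.get_state(); print(s['clock'],s['tool_pos'],s['eef_rot'],s['q'])
p=cams.camera_params('wrist'); im=save('wrist','w1'); print(p)
for n in ('broken_center','tile1_center'):
  for d in models.place_of('wrist',n)[:5]: print(n,round(d['p'],2),np.array(d['position']),pix('wrist',d['position'],p))
E
```

```text
3.15 [ 0.553 -0.091  0.218] [ 0.112  0.994  0.    -0.   ] [ 0.261  0.666 -0.301  1.801  0.282  0.717  1.152]
{'fx': 320.53422083919867, 'fy': 320.53422083919867, 'cx': 283.68758922512166, 'cy': 213.01495876375344, 'eye': array([ 0.485, -0.075,  0.345]), 'orientation': array([-0.109, -0.086,  0.617,  0.775])}
broken_center 0.78 [ 0.553 -0.095  0.009] [279.594 190.031]
broken_center 0.64 [ 0.628 -0.073  0.006] [313.127 249.04 ]
broken_center 0.63 [0.635 0.031 0.007] [406.224 234.987]
tile1_center 0.67 [0.453 0.005 0.003] [355.749  69.159]
```

View pics/w1.png

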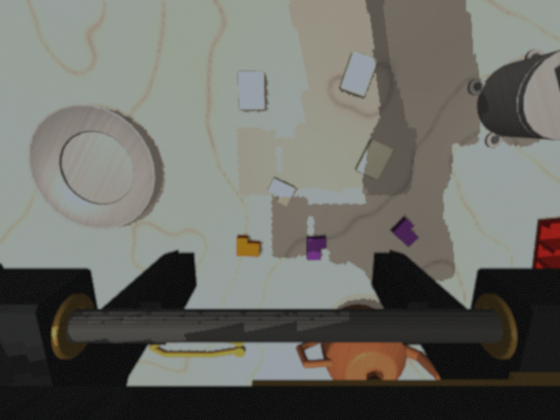

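The wrist view shows the saucer at (96,165), the broken tile at (282,188) half in shadow, whole tiles at (252,90), (358,73) and (376,158), and the tin at the right. Next I'll fit the broken tile's yaw from its mask.

```bash
cat >> h.py <<'E'
L=np.array([[-8,-13],[8,-13],[8,1],[14,1],[14,13],[-8,13]])/1e3
def proj_outline(cam,p,x,y,th,z=0.012):
    c,s_=np.cos(th),np.sin(th); P=L@np.array([[c,s_],[-s_,c]])+[x,y]
    m=np.zeros((420*4,560*4),np.uint8)
    for zz in (0.0,z):
        cv2.fillPoly(m,[np.round(4*pix(cam,np.c_[P,np.full(6,zz)],p)+2).astype(int)],1)
    return m,np.round(pix(cam,np.c_[P,np.full(6,z)],p),1)
E
python3 - <<'E'
from h import *
np.set_printoptions(precision=4,suppress=True)
p=cams.camera_params('wrist'); 
ds=[d for d in models.masks_of('wrist','broken_center')]
best=None
for d in ds:
    v,u=np.nonzero(d['pixels']); print(round(d['p'],2),len(u),u.mean(),v.mean())
    if abs(u.mean()-282)<12 and abs(v.mean()-188)<12 and best is None: best=d['pixels']
im=cv2.imread('pics/w1.png')
M=cv2.resize(best.astype(np.uint8),None,fx=4,fy=4,interpolation=cv2.INTER_NEAREST)
v,u=np.nonzero(best); c=onz('wrist',u.mean(),v.mean(),0.009,p)[:2]; print(c)
res=[]
from itertools import product
sl=np.s_[640:880,1000:1260]
for th in np.radians(np.arange(0,360,5)):
    for dx,dy in product(np.arange(-.006,.0061,.002),repeat=2):
        m,_=proj_outline('wrist',p,c[0]+dx,c[1]+dy,th); a,b=m[sl],M[sl]
        res.append(((a&b).sum()/(a|b).sum(),np.degrees(th),c[0]+dx,c[1]+dy))
res.sort(reverse=True)
for q in res[:12]: print(np.array(q))
crop=cv2.resize(im[160:220,240:330],None,fx=8,fy=8,interpolation=cv2.INTER_CUBIC)
crop=np.clip(crop.astype(float)*1.3,0,255).astype(np.uint8); crop2=crop.copy()
_,o=proj_outline('wrist',p,res[0][2],res[0][3],np.radians(res[0][1]))
cv2.polylines(crop2,[np.round((o-[240,160]+.5)*8).astype(int)],True,(0,0,255),1)
cs,_=cv2.findContours(cv2.resize(best.astype(np.uint8)[160:220,240:330],None,fx=8,fy=8,interpolation=0),0,2); cv2.drawContours(crop2,cs,-1,(0,255,0),1)
cv2.imwrite('pics/c1.png',cv2.resize(np.hstack([crop,crop2])[:, :],(800,267)) if 0 else crop2)
E
```

```text
0.96 387 313.83204134366923 246.81912144702844
0.93 495 280.9737373737374 190.84444444444443
0.91 448 404.1361607142857 231.43526785714286
0.71 455 246.7846153846154 246.65274725274725
0.46 1113 357.7672955974843 73.88319856244385
[ 0.5542 -0.0944]
[  0.9217 320.       0.5522  -0.0944]
[  0.9084 325.       0.5522  -0.0944]
[  0.8855 315.       0.5522  -0.0944]
[  0.8587 330.       0.5522  -0.0944]
[  0.8505 320.       0.5542  -0.0944]
[  0.8479 315.       0.5542  -0.0944]
[  0.8328 325.       0.5542  -0.0944]
[  0.8257 310.       0.5522  -0.0944]
[  0.819  310.       0.5542  -0.0944]
[  0.8146 330.       0.5522  -0.0964]
[  0.8114 330.       0.5542  -0.0944]
[  0.811  335.       0.5522  -0.0944]
```

View pics/c1.png

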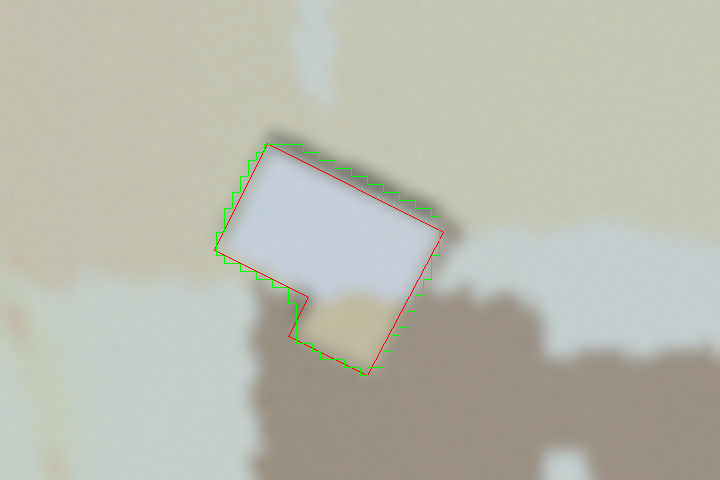

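The fit is good: the broken tile is at (0.552, -0.094) with yaw about -39°. The crop shows its notch and remnant, so it is the short tile. I'll turn 0.455 rad and descend.

>>> jog_arm:
  turn:
    - [0,0,0.15]
    - [0,0,0.3]
    - [0,0,0.455]
    - [0,0,0.455]
    - [0,0,0.455]
    - [0,0,0.455]
    - [0,0,0.455]
    - [0,0,0.455]
    - [0,0,0.455]
    - [0,0,0.455]
  translation:
    - [0,-0.0035,0.01]
    - [0,-0.0035,0.03]
    - [0,-0.0035,0.06]
    - [0,-0.0035,0.1]
    - [0,-0.0035,0.135]
    - [0,-0.0035,0.16]
    - [0,-0.0035,0.18]
    - [0,-0.0035,0.19]
    - [0,-0.0035,0.196]
    - [0,-0.0035,0.196]
  grip: [0.3,0.4,0.4,0.4,0.4,0.4,0.4,0.4,0.4,0.4]
  force: 20

```text
clock: 4.6
tool_pos: [0.5528, -0.0958, 0.0219]
eef_rot: [0.335, 0.942, 0.0, 0.0]
contact_force: [-0.1, 0.1, 0.0]
opening: 0.6
finger_force: 0.0
```

>>> jog_arm:
  turn:
    - [0,0,0]
    - [0,0,0]
    - [0,0,0]
    - [0,0,0]
    - [0,0,0]
    - [0,0,0]
    - [0,0,0]
    - [0,0,0]
  translation:
    - [0,0,0]
    - [0,0,0]
    - [0,0,0]
    - [0,0,0]
    - [0,0,0]
    - [0,0,-0.01]
    - [0,0,-0.03]
    - [0,0,-0.06]
  grip: [1,1,1,1,1,1,1,1]
  force: 20

```text
clock: 5.6
tool_pos: [0.5523, -0.0957, 0.0828]
eef_rot: [0.335, 0.942, -0.0, -0.0]
contact_force: [0.9, -0.2, -0.1]
opening: 0.292
finger_force: 20.0
```

```bash
python3 - <<'E'
from h import *
np.set_printoptions(precision=4,suppress=True)
s=r.get_state(); print(s['clock'],s['tool_pos'],s['eef_rot'],s['opening'],s['finger_force'],s['q'])
p=cams.camera_params('wrist'); im=save('wrist','w2')
for n in ('saucer_in','broken_center'):
  for d in models.place_of('wrist',n)[:5]: print(n,round(d['p'],2),np.array(d['position']),pix('wrist',d['position'],p))
T=R.from_quat(s['eef_rot'])
print('delta saucer tool', T.inv().apply(np.array([0.485,-0.279,0.0])-s['tool_pos']))
E
```

```text
5.6 [ 0.5523 -0.0957  0.0828] [ 0.3348  0.9423 -0.0001 -0.0005] 0.2923411545491637 20.000053569674492 [ 0.1533  0.8699 -0.109   1.8871  0.2168  0.3969  0.7704]
saucer_in 0.95 [ 0.4838 -0.2789  0.0091] [ 24.3173 314.4362]
broken_center 0.61 [ 0.5555 -0.0953  0.0661] [287.0555 274.3439]
broken_center 0.56 [0.6333 0.0295 0.0079] [510.0071 207.629 ]
delta saucer tool [-0.0635 -0.1846  0.0829]
```

View pics/w2.png

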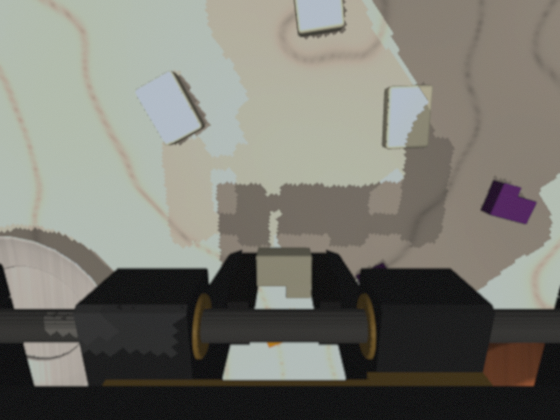

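The broken tile is held between the pads (seen at (285,275)), and the three whole tiles are undisturbed at (170,107), (318,15) and (408,118). Next I carry it to the saucer and release it just above the floor.

>>> jog_arm:
  turn:
    - [0,0,0]
    - [0,0,0]
    - [0,0,0]
    - [0,0,0]
    - [0,0,0]
    - [0,0,0]
    - [0,0,0]
    - [0,0,0]
    - [0,0,0]
    - [0,0,0]
    - [0,0,0]
    - [0,0,0]
    - [0,0,0]
    - [0,0,0]
    - [0,0,0]
    - [0,0,0]
  translation:
    - [-0.008,-0.025,0]
    - [-0.02,-0.058,0]
    - [-0.032,-0.092,0]
    - [-0.045,-0.13,0]
    - [-0.056,-0.165,0]
    - [-0.063,-0.184,0]
    - [-0.063,-0.184,0.015]
    - [-0.063,-0.184,0.035]
    - [-0.063,-0.184,0.047]
    - [-0.063,-0.184,0.0535]
    - [-0.063,-0.184,0.0535]
    - [-0.063,-0.184,0.0535]
    - [-0.063,-0.184,0.0535]
    - [-0.063,-0.184,0.0535]
    - [-0.063,-0.184,0.03]
    - [-0.063,-0.184,-0.01]
  grip: [1,1,1,1,1,1,1,1,1,1,1,0.5,0.5,0.5,0.5,0.5]
  force: 20

```text
clock: 7.75
tool_pos: [0.4846, -0.2778, 0.0915]
eef_rot: [0.335, 0.942, 0.0, -0.001]
contact_force: [-0.2, -0.6, -0.2]
opening: 0.498
finger_force: 0.0
```

```bash
python3 - <<'E'
from h import *
np.set_printoptions(precision=4,suppress=True)
s=r.get_state(); print(s['clock'],s['tool_pos'],s['eef_rot'],s['opening'],s['finger_force'],s['contact_force'])
save('top','top1')
for n in ('broken_center','tin_rim','cap_grip','saucer_in'):
  for c in ('top','side'):
    if c=='side' and n=='broken_center': save('side','side1')
    for d in (models.place_of(c,n)[:5] if c=='top' or n!='x' else []): print(c,n,round(d['p'],2),np.array(d['position']))
im=cv2.imread('pics/side1.png'); t=cv2.imread('pics/top1.png')
a=cv2.resize(im[320:420,270:410],(560,400)); 
cv2.imwrite('pics/c2.png',a)
m=[d for d in models.masks_of('side','cap_grip')]
for d in m: 
  v,u=np.nonzero(d['pixels']); print(round(d['p'],2),u.mean(),v.mean(),len(u))
E
```

```text
7.75 [ 0.4846 -0.2778  0.0915] [ 0.3347  0.9423  0.0001 -0.0013] 0.4984713776030745 0.0 [-0.2335 -0.5525 -0.229 ]
top broken_center 0.6 [ 0.6254 -0.0731  0.0091]
top broken_center 0.59 [ 0.6078 -0.1449  0.0071]
top broken_center 0.44 [0.6303 0.0342 0.0064]
side broken_center 0.71 [ 0.6224 -0.0727  0.006 ]
side broken_center 0.67 [0.6335 0.0262 0.0047]
side broken_center 0.58 [0.5123 0.1567 0.0619]
side broken_center 0.52 [ 0.4844 -0.2762  0.0097]
side broken_center 0.5 [ 0.4902 -0.279   0.0055]
top tin_rim 0.45 [0.5132 0.1538 0.0662]
side tin_rim 0.58 [0.5123 0.1542 0.0647]
top cap_grip 0.57 [0.5169 0.1551 0.0802]
top cap_grip 0.39 [ 0.4848 -0.2789  0.004 ]
side cap_grip 0.69 [0.5122 0.1565 0.0793]
top saucer_in 0.66 [ 0.4875 -0.2808  0.0057]
top saucer_in 0.34 [0.5485 0.01   0.0067]
side saucer_in 0.81 [ 0.4844 -0.2788  0.0042]
side saucer_in 0.22 [ 0.7195 -0.2438 -0.0028]
0.61 172.15415019762847 196.8985507246377 759
```

View pics/c2.png

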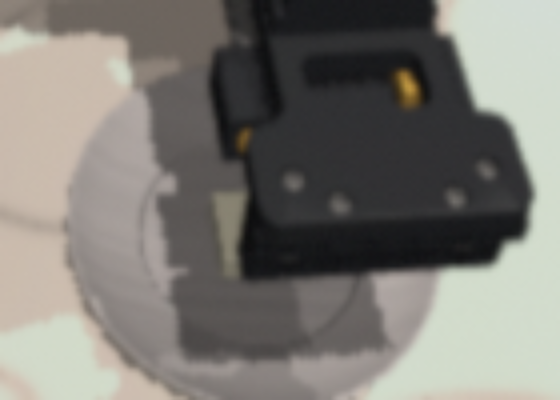

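The tile lies on the saucer floor and shows left of the gripper. Now I move to above the tin, turning toward its bar, and take a close look.

>>> jog_arm:
  turn:
    - [0,0,0]
    - [0,0,-0.1]
    - [0,0,-0.2]
    - [0,0,-0.3]
    - [0,0,-0.4]
    - [0,0,-0.5]
    - [0,0,-0.6]
    - [0,0,-0.7]
    - [0,0,-0.8]
    - [0,0,-0.9]
    - [0,0,-1.03]
    - [0,0,-1.03]
    - [0,0,-1.03]
    - [0,0,-1.03]
  translation:
    - [0,0,-0.04]
    - [0,0,-0.09]
    - [0.02,0.028,-0.13]
    - [0.05,0.07,-0.13]
    - [0.08,0.112,-0.13]
    - [0.11,0.154,-0.13]
    - [0.14,0.196,-0.13]
    - [0.17,0.239,-0.13]
    - [0.2,0.281,-0.13]
    - [0.23,0.323,-0.13]
    - [0.251,0.353,-0.13]
    - [0.251,0.353,-0.13]
    - [0.251,0.353,-0.13]
    - [0.251,0.353,-0.13]
  grip: [0.5,0.5,0.5,0.5,0.5,0.5,0.5,0.5,0.5,0.5,0.5,0.5,0.5,0.5]

```text
clock: 10.05
tool_pos: [0.5134, 0.1521, 0.2215]
eef_rot: [-0.171, 0.985, -0.001, -0.0]
contact_force: [0.5, 0.1, -0.7]
opening: 0.497
finger_force: 0.0
```

```bash
python3 - <<'E'
from h import *
np.set_printoptions(precision=4,suppress=True)
s=r.get_state(); print(s['clock'],s['tool_pos'],s['eef_rot'],s['opening'],s['q'])
p=cams.camera_params('wrist'); im=save('wrist','w3')
for n in ('cap_grip','tin_rim','broken_center'):
  for d in models.place_of('wrist',n)[:3]: print(n,round(d['p'],2),np.array(d['position']),pix('wrist',d['position'],p))
save('side','side2')
for n in ('cap_grip','broken_center'):
  for d in models.place_of('side',n)[:5]: print(n,round(d['p'],2),np.array(d['position']),pix('side',d['position']))
s=cv2.imread('pics/side2.png'); w=cv2.imread('pics/w3.png')
a=cv2.resize(s[320:420,270:410],(240,171)); c=np.zeros((420,800,3),np.uint8); c[:,:560]=w; c[:171,560:]=a
cv2.imwrite('pics/c3.png',c)
E
```

```text
10.05 [0.5134 0.1521 0.2215] [-0.1713  0.9852 -0.0007 -0.0004] 0.4974630036186774 [-0.0783  0.6563 -0.4881  1.8649  0.4446  0.731   1.0975]
cap_grip 0.68 [0.5143 0.1541 0.082 ] [285.782  207.7299]
broken_center 0.94 [ 0.6256 -0.0733  0.008 ] [ 58.3895 215.0809]
broken_center 0.61 [0.6358 0.0261 0.0079] [144.3717 251.1878]
cap_grip 0.97 [0.5156 0.1561 0.0787] [170.7125 191.5493]
cap_grip 0.32 [0.5129 0.1522 0.0037] [175.5185 223.1345]
broken_center 0.76 [ 0.4837 -0.2777  0.0063] [330.0919 380.1619]
broken_center 0.61 [ 0.6232 -0.0732  0.0084] [294.9359 254.4699]
broken_center 0.56 [ 0.6082 -0.142   0.0048] [317.2132 280.9404]
broken_center 0.55 [0.6322 0.0279 0.0044] [261.5286 226.971 ]
broken_center 0.54 [0.4559 0.0063 0.0113] [194.3598 275.2934]
```

View pics/c3.png

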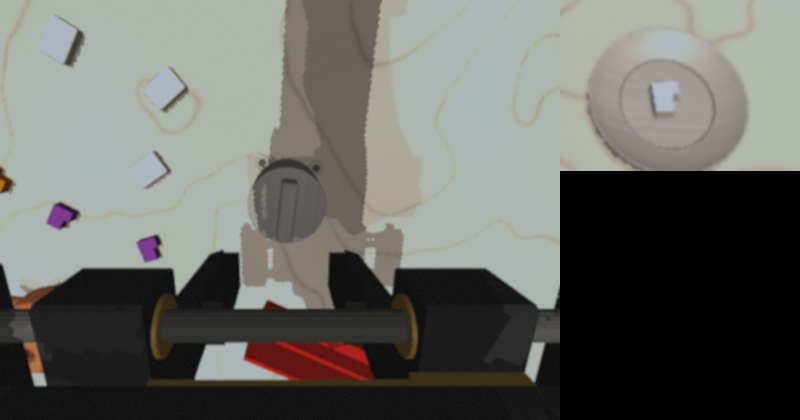

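The inset shows the broken tile flat in the middle of the saucer. The cap bar is under the gripper, running from (290,180) to (284,238) and nearly aligned with it. I'll measure its yaw closer up.

```bash
python3 - <<'E'
from h import *
np.set_printoptions(precision=4,suppress=True)
p=cams.camera_params('wrist'); w=cv2.imread('pics/w3.png')
s=r.get_state(); ya=R.from_quat(s['eef_rot']).apply([0,1,0]); y0=np.degrees(np.arctan2(ya[1],ya[0]))-90; print('tool-aligned bar yaw',y0)
g=cv2.cvtColor(w,cv2.COLOR_BGR2GRAY)
c0=np.array([240,150]); cr=cv2.createCLAHE(3,(4,4)).apply(cv2.resize(g[150:250,240:340],None,fx=6,fy=6,interpolation=cv2.INTER_CUBIC))
out=cv2.cvtColor(cr,cv2.COLOR_GRAY2BGR)
c=np.array([.514,.1545])
for off,col in ((0,(0,0,255)),(8,(0,255,0)),(-8,(255,0,0))):
    t=np.radians(y0+off); e=np.array([np.cos(t),np.sin(t)]); f=np.array([-e[1],e[0]])
    P=np.array([c+a*.026*e+b*.007*f for a,b in((1,1),(1,-1),(-1,-1),(-1,1))])
    o=pix('wrist',np.c_[P,np.full(4,.092)],p); cv2.polylines(out,[np.round((o-c0+.5)*6).astype(int)],True,col,1)
cv2.imwrite('pics/c4.png',out)
E
```

```text
tool-aligned bar yaw 19.863414705924953
```

View pics/c4.png

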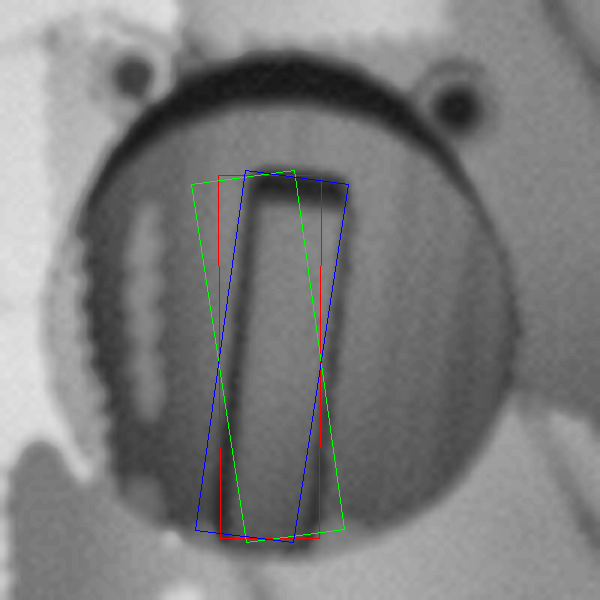

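```bash
python3 - <<'E'
from h import *
np.set_printoptions(precision=4,suppress=True)
p=cams.camera_params('wrist'); s=r.get_state()
k=lambda a,b,z: onz('wrist',a/6+240-.4,b/6+150-.4,z,p)
print('bar',k(288,372,.092),'disc',k(298,327,.068))
a=k(302,200,.092);b=k(272,545,.092);d=a-b;print('yaw',np.degrees(np.arctan2(d[1],d[0])),np.linalg.norm(d))
for c in ([.5145,.156,.08],): print(R.from_quat(s['eef_rot']).inv().apply(np.array(c)-s['tool_pos']))
E
```

```text
bar [0.5146 0.1575 0.092 ] disc [0.5138 0.1591 0.068 ]
yaw -164.80680076007243 0.049916451288100606
[-0.0017  0.0018  0.1418]
```

The bar yaw is 15.2° and its centre is about (0.5145, 0.157). I descend onto the bar and grip it.

>>> jog_arm:
  turn:
    - [0,0,0.082]
    - [0,0,0.082]
    - [0,0,0.082]
    - [0,0,0.082]
    - [0,0,0.082]
    - [0,0,0.082]
    - [0,0,0.082]
    - [0,0,0.082]
    - [0,0,0.082]
    - [0,0,0.082]
    - [0,0,0.082]
    - [0,0,0.082]
  translation:
    - [-0.0027,0.004,0.02]
    - [-0.0027,0.004,0.055]
    - [-0.0027,0.004,0.085]
    - [-0.0027,0.004,0.105]
    - [-0.0027,0.004,0.12]
    - [-0.0027,0.004,0.13]
    - [-0.0027,0.004,0.13]
    - [-0.0027,0.004,0.13]
    - [-0.0027,0.004,0.13]
    - [-0.0027,0.004,0.13]
    - [-0.0027,0.004,0.13]
    - [-0.0027,0.004,0.13]
  grip: [0.5,0.5,0.5,0.5,0.5,0.5,0.5,1,1,1,1,1]
  force: 20

```text
clock: 11.9
tool_pos: [0.5153, 0.1575, 0.0921]
eef_rot: [-0.132, 0.991, -0.001, 0.0]
contact_force: [1.8, -3.8, 5.6]
opening: 0.156
finger_force: 20.0
```

```bash
cat > st.py <<'E'
from h import *
np.set_printoptions(precision=4,suppress=True)
s=r.get_state(); ya=R.from_quat(s['eef_rot']).apply([0,1,0])
print(s['clock'],s['tool_pos'],'yaw',np.degrees(np.arctan2(ya[1],ya[0]))-90,'F',s['contact_force'],'M',s['moment'],s['opening'],s['finger_force'],'q',s['q'],'tau7',s['joint_torque'][6])
E
python3 st.py
```

```text
11.9 [0.5153 0.1575 0.0921] yaw 15.124975089043971 F [ 1.8161 -3.8252  5.6118] M [-0.8119 -0.3103  0.0087] 0.15648791907096926 20.00199826899916 q [-0.2002  0.8508 -0.3074  1.9451  0.5783  0.4326  0.8934] tau7 -0.005163993628229946
```

Gripped. First gentle trial: clockwise seen from above (+tool z).

>>> jog_arm:
  turn:
    - [0,0,0.03]
    - [0,0,0.06]
    - [0,0,0.09]
    - [0,0,0.12]
    - [0,0,0.12]
  translation:
    - [0,0,0]
    - [0,0,0]
    - [0,0,0]
    - [0,0,0]
    - [0,0,0]
  grip: [1,1,1,1,1]

```text
clock: 12.52
tool_pos: [0.515, 0.1569, 0.0921]
eef_rot: [-0.072, 0.997, -0.001, 0.0]
contact_force: [1.5, -5.9, 7.5]
opening: 0.153
finger_force: 20.1
```

```bash
python3 st.py
```

```text
12.525 [0.515  0.1569 0.0921] yaw 8.274952999584826 F [ 1.5151 -5.8891  7.4999] M [-1.187  -0.2849  0.2968] 0.15347808331427581 20.096007040701807 q [-0.2176  0.8476 -0.2773  1.9467  0.5349  0.4205  0.8154] tau7 -0.3407511580735445
```

>>> jog_arm:
  turn:
    - [0,0,0.02]
    - [0,0,0.04]
    - [0,0,0.06]
  translation:
    - [0,0,0]
    - [0,0,0]
    - [0,0,0]
  grip: [1,1,1]

```text
clock: 12.9
tool_pos: [0.5155, 0.1565, 0.0922]
eef_rot: [-0.042, 0.999, -0.002, 0.001]
contact_force: [2.6, -7.4, 6.6]
opening: 0.162
finger_force: 20.5
```

```bash
python3 st.py
```

```text
12.9 [0.5155 0.1565 0.0922] yaw 4.822032775889397 F [ 2.624  -7.3717  6.6451] M [-1.3246 -0.571   0.4547] 0.16185652781122944 20.538244957697316 q [-0.2259  0.8463 -0.2623  1.9467  0.5129  0.4142  0.777 ] tau7 -0.35159979946911335
```

The moment has climbed past 0.3 N·m (0.45) and the pads are starting to spread, which suggests a stop. I back off and try anticlockwise.

>>> jog_arm:
  turn:
    - [0,0,-0.04]
    - [0,0,-0.09]
    - [0,0,-0.14]
    - [0,0,-0.18]
    - [0,0,-0.22]
    - [0,0,-0.26]
    - [0,0,-0.3]
    - [0,0,-0.3]
  translation:
    - [0,0,0]
    - [0,0,0]
    - [0,0,0]
    - [0,0,0]
    - [0,0,0]
    - [0,0,0]
    - [0,0,0]
    - [0,0,0]
  grip: [1,1,1,1,1,1,1,1]

```text
clock: 13.9
tool_pos: [0.5165, 0.1586, 0.0921]
eef_rot: [-0.191, 0.982, 0.0, 0.002]
contact_force: [4.3, -3.1, 1.9]
opening: 0.156
finger_force: 20.0
```

```bash
python3 st.py
```

```text
13.9 [0.5165 0.1586 0.0921] yaw 22.03446208085184 F [ 4.2658 -3.0976  1.9124] M [-0.7764 -0.9365 -0.0267] 0.15591575003427718 19.98675158713013 q [-0.1823  0.8548 -0.3384  1.9422  0.6218  0.4455  0.9728] tau7 0.11163835180923343
```

>>> jog_arm:
  turn:
    - [0,0,-0.04]
    - [0,0,-0.08]
    - [0,0,-0.12]
    - [0,0,-0.16]
    - [0,0,-0.2]
  translation:
    - [0,0,0]
    - [0,0,0]
    - [0,0,0]
    - [0,0,0]
    - [0,0,0]
  grip: [1,1,1,1,1]

```text
clock: 14.52
tool_pos: [0.5158, 0.1584, 0.0921]
eef_rot: [-0.289, 0.957, -0.0, 0.001]
contact_force: [3.5, -3.1, 4.1]
opening: 0.158
finger_force: 20.0
```

```bash
python3 st.py
```

```text
14.525 [0.5158 0.1584 0.0921] yaw 33.54139257387291 F [ 3.4842 -3.1343  4.1313] M [-0.6707 -0.6703 -0.1902] 0.1583053822880951 20.01947605283931 q [-0.1527  0.8615 -0.3897  1.9415  0.6889  0.472   1.1099] tau7 -0.06384730339050293
```

Past 18° the torque is low, so anticlockwise is the loosening way. Continuing.

>>> jog_arm:
  turn:
    - [0,0,-0.05]
    - [0,0,-0.1]
    - [0,0,-0.15]
    - [0,0,-0.2]
    - [0,0,-0.25]
    - [0,0,-0.3]
    - [0,0,-0.35]
  translation:
    - [0,0,0]
    - [0,0,0]
    - [0,0,0]
    - [0,0,0]
    - [0,0,0]
    - [0,0,0]
    - [0,0,0]
  grip: [1,1,1,1,1,1,1]

```text
clock: 15.4
tool_pos: [0.5156, 0.1585, 0.0921]
eef_rot: [-0.451, 0.892, -0.0, 0.001]
contact_force: [3.5, -4.0, 5.5]
opening: 0.156
finger_force: 20.0
```

```bash
python3 st.py
```

```text
15.4 [0.5156 0.1585 0.0921] yaw 53.65527533323939 F [ 3.5019 -3.9773  5.5305] M [-0.7043 -0.665  -0.2174] 0.15619469424399038 20.026300004683435 q [-0.1005  0.8767 -0.4811  1.9389  0.7943  0.5231  1.3624] tau7 -0.1262927195057273
```

>>> jog_arm:
  turn:
    - [0,0,-0.05]
    - [0,0,-0.1]
    - [0,0,-0.15]
    - [0,0,-0.2]
    - [0,0,-0.25]
    - [0,0,-0.3]
    - [0,0,-0.35]
    - [0,0,-0.38]
    - [0,0,-0.38]
  translation:
    - [0,0,0]
    - [0,0,0]
    - [0,0,0]
    - [0,0,0]
    - [0,0,0]
    - [0,0,0]
    - [0,0,0]
    - [0,0,0]
    - [0,0,0]
  grip: [1,1,1,1,1,1,1,1,1]

```text
clock: 16.52
tool_pos: [0.5157, 0.1579, 0.0921]
eef_rot: [-0.611, 0.792, -0.001, 0.0]
contact_force: [3.3, -4.0, 5.5]
opening: 0.156
finger_force: 20.0
```

```bash
python3 st.py
```

```text
16.525 [0.5157 0.1579 0.0921] yaw 75.32984650247153 F [ 3.2985 -3.9922  5.4945] M [-0.8636 -0.6924 -0.1582] 0.1564118018617208 20.008542397990823 q [-0.0458  0.8972 -0.5779  1.9361  0.8895  0.5845  1.6544] tau7 0.1962387515231967
```

At 60° with low torque. A gentle lift with a force check.

>>> jog_arm:
  turn:
    - [0,0,0]
    - [0,0,0]
    - [0,0,0]
    - [0,0,0]
  translation:
    - [0,0,-0.003]
    - [0,0,-0.006]
    - [0,0,-0.009]
    - [0,0,-0.012]
  grip: [1,1,1,1]
  force: 30

```text
clock: 17.02
tool_pos: [0.5142, 0.1584, 0.1036]
eef_rot: [-0.611, 0.791, 0.0, -0.001]
contact_force: [2.6, -3.5, -4.3]
opening: 0.157
finger_force: 30.0
```

```bash
python3 st.py
```

```text
17.025 [0.5142 0.1584 0.1036] yaw 75.37092762731316 F [ 2.5654 -3.4551 -4.31  ] M [-0.7655 -0.337  -0.0195] 0.15715117014144023 29.990106616169214 q [-0.0352  0.8805 -0.5982  1.9334  0.8649  0.6075  1.6745] tau7 -0.04261999391019344
```

>>> jog_arm:
  turn:
    - [0,0,0]
    - [0,0,0]
    - [0,0,0]
    - [0,0,0]
    - [0,0,0]
    - [0,0,0]
    - [0,0,0]
    - [0,0,0]
    - [0,0,0]
    - [0,0,0]
    - [0,0,0]
    - [0,0,0]
    - [0,0,0]
    - [0,0,0]
    - [0,0,0]
    - [0,0,0]
  translation:
    - [0,0,-0.004]
    - [0,0,-0.009]
    - [0,0,-0.015]
    - [0,0,-0.022]
    - [0,0,-0.03]
    - [0,0,-0.04]
    - [0,0,-0.052]
    - [0,0,-0.064]
    - [0,0,-0.076]
    - [0,0,-0.086]
    - [0,0,-0.092]
    - [0,0,-0.095]
    - [0,0,-0.095]
    - [0,0,-0.095]
    - [0,0,-0.095]
    - [0,0,-0.095]
  grip: [1,1,1,1,1,1,1,1,1,1,1,1,1,1,1,1]
  force: 30

```text
clock: 19.02
tool_pos: [0.5145, 0.1587, 0.1985]
eef_rot: [-0.611, 0.791, 0.0, -0.0]
contact_force: [-0.7, 0.5, -1.9]
opening: 0.157
finger_force: 30.0
```

```bash
python3 st.py; python3 - <<'E'
from h import *
a=save('side','side3')
for n in ('cap_grip','broken_center','saucer_in'):
  for d in models.place_of('side',n)[:3]: print(n,round(d['p'],2),np.round(d['position'],3))
E
```

```text
19.025 [0.5145 0.1587 0.1985] yaw 75.36268257500456 F [-0.6716  0.5327 -1.9434] M [0.071  0.0558 0.03  ] 0.15660841057323738 29.97848334722221 q [ 0.0451  0.7499 -0.7341  1.8711  0.693   0.7958  1.8211] tau7 3.611932129388151e-05
cap_grip 0.75 [0.514 0.157 0.187]
broken_center 0.74 [ 0.612 -0.142  0.008]
broken_center 0.69 [ 0.481 -0.276  0.008]
broken_center 0.64 [0.632 0.028 0.004]
saucer_in 0.82 [ 0.486 -0.278  0.005]
```

View pics/side3.png

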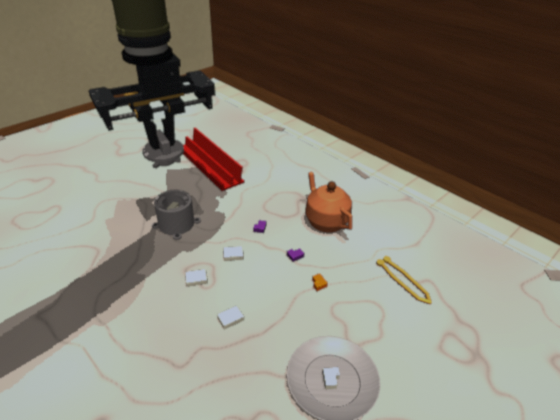

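The side view shows the cap held level at (165,152), about 10.6 cm above its seat, and the tin open at (175,212). The broken tile is in the saucer at (330,377). The three whole tiles and the bystanders are where they were. Handing in.

```bash
python3 -c "
from plant import r
print(r.finish_job())"
```

```text
the job is handed in; nothing more can be done
None
```

The job is handed in: the broken tile is in the saucer, the tin's cap (stopped clockwise, loosened anticlockwise) is off and held level about 10.6 cm above its seat, and the final side view showed nothing else moved.

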